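# Seal a serum bottle with the toggle crimping pliers

### The job

Pull the retaining pin out of the staple between the handles of the crimping pliers and put it down on the bench clear of the pliers, and slide the small amber bottle along the bench, upright and without lifting it (its stopper is still loose), until it rests against the two stop posts under the open jaws. Then squeeze the two handles together past the stiff point until they snap fully shut round the cap, and let go. Leave the other glassware where it stands.

Things in the scene. Friction and masses are not known exactly. Their poses are not given: they have to be found in the camera images.
- crimper: Fixed steel crimping pliers lying level on a post and grey foot. Origin on the bench under the pivot; x (level) points from the pivot to the jaws, the handles run to -x, z up. Foot 10 mm thick, x -120 to 36 mm, y within 28 mm. Bars and jaws lie 60 to 76 mm above the bench. The jaws open to +x and when open leave about 40 mm between them.
- nest (a point): Point on the bench where the middle of the bottle's underside belongs, 55 mm in front (+x) of the pivot, under the jaws. There the bottle touches two steel stop posts, 8 mm thick and 34 mm tall, at x 39, y +/-19 mm from the pivot. Beyond them (+x) the bench is bare: the bottle slides in on the bench itself.
- staple (a point): Centre of the mouth of the square staple (eye 28 mm inside, 36 mm outside) that holds the pin, 80 mm behind the pivot (-x), its mouth 45 mm above the bench. The pin goes straight down into it and its foot rests on the foot plate, 10 mm above the bench.
- grip_a (a point): Centre of handle A's grey plastic sleeve, 120 mm behind the pivot on its +y side, 68 mm above the bench. Each handle is a bar 10 mm thick, 60 to 76 mm above the bench, ending 155 mm behind the pivot. Open, the two handles measure about 67 mm over their outsides here; shut, about 34 mm.
- grip_b (a point): The same on handle B, on the -y side.
- handle_a (a joint): How far handle A is closed: 0 fully open (start), 0.14 rad fully shut. The handles are geared together: B moves in by the same angle. They spring open up to the stiff point: about 10 N on each sleeve (20 N if only one is pushed) at about 0.06 rad; then they give, and past about 0.12 rad they stay shut by themselves. The pin blocks them at about 0.03 rad.
- pin_head (a point): Centre of the flat aluminium head of the retaining pin: a bar 46 mm long (this point's x), 12 mm thick (y), 24 mm tall (z). Below it a round shank 25 mm thick; the whole pin is 108 mm long, its foot 96 mm below this point, mass about 120 g. In the staple the head's centre is 106 mm above the bench and the shank stands between the handles.
- bottle_mid (a point): Centre of the small amber bottle to be sealed, 36 mm above its underside. Round body 43 mm wide up to 44 mm, then a shoulder, neck, and an aluminium cap 22 mm wide from 60 mm to its top at 72 mm; mass about 110 g; z up.
- jar: Bystander: stoppered round jar of brown sediment, 84 mm wide, 152 mm tall; origin at the centre of its underside.
- beaker: Bystander: empty glass beaker, 60 mm wide, 62 mm tall; origin at the centre of its underside.
- dish: Bystander: covered clear petri dish, 92 mm wide, 16 mm tall; origin at the centre of its underside.
- tall_bottle: Bystander: another amber bottle, already sealed, taller and wider than the one to seal: 52 mm wide, 96 mm tall; origin at the centre of its underside.
- flask: Bystander: conical flask, 84 mm wide, 112 mm tall; origin at the centre of its underside.
Not all that is in view belongs to the job. Leave any purple look-alike of the part that bears bottle_mid alone.

How it is judged:
By the outcome, as a careful person would: the job done as asked, in the order asked, and still so for the second after the job is handed in, with the robot touching nothing.
It also fails if it takes over 61 s, if anything falls off the work surface, if the arm or the gripper's body presses on something with over 40 N, if the wrist force passes 120 N, or if a joint passes its speed limit or range.

### The arm

A 7-joint arm with a two-finger parallel gripper is mounted at the origin on the work surface. World frame = base frame: x ahead of the robot, y to its left, z up, the work surface at z = 0. Lengths are in m, angles in rad, forces in N, time in s.
With the tool pointing down it reaches from about 0.425 to 0.925 m from the base axis. Payload 6.8 kg.
Tool frame: the origin (TCP) lies midway between the tips of the shut fingers; the grasp point (between the pads) lies bot.grip_point_offset behind it (bot.grip_point_offset is the distance from the TCP to the grasp point, in m); z points along the fingers, y is the line along which they close (so a half turn about z gives the same grasp; the last joint's range is limited). The gripper opens to 85 mm and grips with 20 to 120 N. Pads are 22 mm wide; open, the fingers measure 114 mm over their backs; the gripper's body (76 mm by 85 mm) begins 54 mm behind the grasp point. The pads swing forward as they close: fully open they stand 13 mm farther back than shut.
Start: joints at [-1.441, 0.477, 0.022, 1.555, -0.011, 1.109, -0.083], TCP at [0.159, 0.656, 0.231] pointing down, gripper open.
Joint ranges: [-2.96, 2.96], [-0.34, 2.1], [-1.41, 1.46], [0.24, 2.44], [-1.37, 4.51], [0.17, 1.92], [-2.96, 2.96]. Speed limits (rad/s): [2.39, 2.39, 3.14, 3.14, 3.14, 3.14, 3.14].

### API

Orientations are given as a unit quaternion [w, x, y, z].
In Python, from station import get_obs, cams, job, bot gives the robot as it stands.
- The arm moves only by the tool arm_command, never from a script. Its argument "rows" is a list that holds one entry, the list of rows, each a list of 5 numbers: the finger opening in mm, from 0 to 85.4, then the shift along the world's x, y, z in units of 60 mm (1.0 is 60 mm), then the turn about the world's z in units of 0.08 rad (1.0 is 0.08 rad). In form: [[[grip, x, y, z, turn], ...]]. A call has exactly 10 rows; each row shifts and turns the commanded pose from where the row before left it; what a row does not reach is not made up. A row lasts 1/8 s, in which the tool goes at most 62.5 mm and 10.7 degrees, less where a joint would pass 70% of its speed; a pose out of reach is approached as far as the arm can. A call with a number of a shift or a turn outside -1 to 1 is refused whole. A call with a gripper value outside its range is refused whole. The fingers move at their own pace and stop on an object; "newtons" is the grip in N (left out, the last holds). Time passes only in rows, so rows that do not move let the fingers close, or fill a call up. It gives the time, the measured TCP pose, the force, the opening and the grip force at its end, in the units of the state.
- get_obs(): the state, without advancing time (a new reading comes with each control period).
- cams.read_camera(name): name is "scene" or "side" or "wrist"; returns the picture (400x640x3 uint8, red, green, blue); there is no depth.
- cams.camera_params(name): a dict with "K" (3x3 intrinsics, pixels), "k1" (the pictures are not rectified: a ray, as slopes to the right and down, at radius r is drawn at 1 + k1 r^2 times it, then the intrinsics apply), "extrinsics" (4x4, takes a point from camera to world coordinates). Camera axes: x right, y down, z forward; pixel columns grow to the right and rows downward; lengths in m; the calibration is good to about 2 mm. A picture is of the moment at which its call begins: read the wrist's pose just before it. camera_params takes no time and is no camera call; for the wrist camera it gives the pose at the moment of the call.
- job.hand_in(): hands the job in; it is judged then, once.
The state is a dict: "t": time; "q": joint angles; "joint_vel": joint speeds; "joint_torque": joint torques, N m; "eef_pos": TCP position; "tool_rot": TCP orientation; "contact_force": force on the tool from outside, world axes, zero at the start; "torque": the same for the moment, N m; "gripper_width": opening from 0.0 (shut) to 1.0 (fully open); "grasp_force": force on a finger pad.
Only numpy, scipy, OpenCV 4.12 (cv2) and the standard library are available. Lean on these libraries where they do the work, as an engineer would, in place of code of your own. Each camera call takes 0.05 s, during which the arm holds its last target. There are 200 camera calls.

## Working session

There is one attempt and no reset: what is moved stays moved. The work goes in short steps, Python scripts to look and compute and a tool call to move; the robot and the scene stay as the last step left them, time stands still between calls to the robot, and variables do not carry over. Pictures are saved under pics/ and viewed, at most 10 in all, crops included, and the job is handed in when it is done.

Besides the shell and the picture viewer there is one more tool, called by a JSON object that holds its "fn" and its "kwargs". arm_command: Moves the arm, as the interface text tells. Its arguments: {"type":"object","properties":{"rows":{"type":"array"},"newtons":{"type":"number"}},"required":["rows"]}

```bash
mkdir -p pics; ls; cat > h.py <<'E'
import numpy as np, cv2
from station import get_obs, cams, job, bot
def snap(n,f):
    P=cams.camera_params(n); im=cams.read_camera(n); cv2.imwrite('pics/'+f,im[:,:,::-1]); return im,P
def ray(P,u,v):
    K=np.array(P['K']);d=np.array([(u-K[0,2])/K[0,0],(v-K[1,2])/K[1,1]]);s=d.copy()
    for _ in range(20): s=d/(1+P['k1']*(s@s))
    T=np.array(P['extrinsics']);return T[:3,3],T[:3,:3]@np.array([s[0],s[1],1])
def onz(P,u,v,z):
    o,r=ray(P,u,v);return o+r*(z-o[2])/r[2]
def proj(P,p):
    T=np.array(P['extrinsics']);c=T[:3,:3].T@(np.array(p)-T[:3,3]);s=c[:2]/c[2];s=s*(1+P['k1']*(s@s));K=np.array(P['K']);return K[0,0]*s[0]+K[0,2],K[1,1]*s[1]+K[1,2]
def two(P,a,Q,b):
    o,r=ray(P,*a);p,s=ray(Q,*b);t=np.linalg.lstsq(np.c_[r,-s],p-o,rcond=None)[0];return (o+r*t[0]+p+s*t[1])/2,np.linalg.norm(o+r*t[0]-p-s*t[1])
E
python3 - <<'E'
from h import *
o=get_obs();print(o['eef_pos'],o['tool_rot'],o['t'],bot.grip_point_offset)
for n in('scene','side','wrist'):
    im,P=snap(n,n+'0.png');print(n,np.round(P['extrinsics'],3).tolist())
E
```

```text
pics
[0.15889025 0.65542404 0.23030217] [-3.21170605e-05  1.18610525e-01  9.92940416e-01 -9.33991255e-04] 0.0 0.0187
scene [[-0.102, 0.841, -0.531, 1.001], [0.995, 0.093, -0.044, 0.123], [0.012, -0.533, -0.846, 0.799], [0.0, 0.0, 0.0, 1.0]]
side [[0.766, -0.513, 0.388, 0.231], [-0.643, -0.593, 0.484, -0.334], [-0.018, -0.62, -0.784, 0.761], [0.0, 0.0, 0.0, 1.0]]
wrist [[0.235, 0.921, 0.312, 0.079], [0.972, -0.222, -0.077, 0.676], [-0.001, 0.321, -0.947, 0.373], [0.0, 0.0, 0.0, 1.0]]
```

View pics/scene0.png

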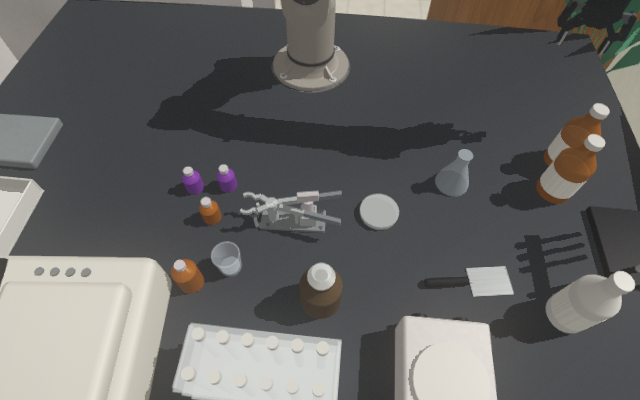

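View pics/side0.png

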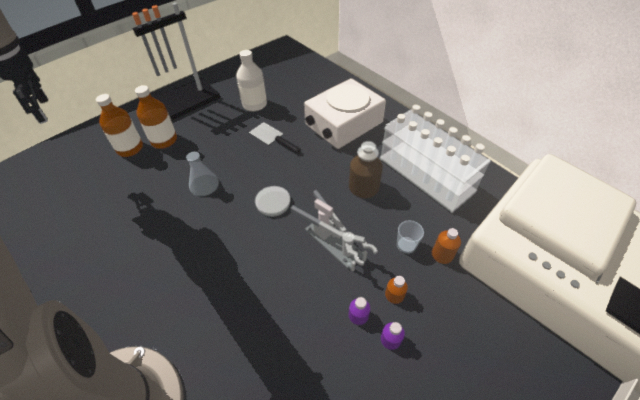

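Scene picture: the crimper lies at (290,210), with its jaws to the left and the pin head at (308,197). The candidates for the bottle are small amber (210,211), tall amber (188,277, already sealed) and purple (193,180) and (228,179). I choose (210,211), which is (397,290) in the side picture. I'll check that in a close crop.

```bash
python3 - <<'E'
from h import *
a=cv2.imread('pics/scene0.png')[150:290,160:360];b=cv2.imread('pics/side0.png')[180:320,280:480]
cv2.imwrite('pics/c1.png',np.vstack([cv2.resize(x,None,fx=4,fy=4,interpolation=2)[:,:] for x in(a,)]))
cv2.imwrite('pics/c2.png',cv2.resize(b,None,fx=4,fy=4,interpolation=2))
E
```

```text
(no output)
```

View pics/c1.png

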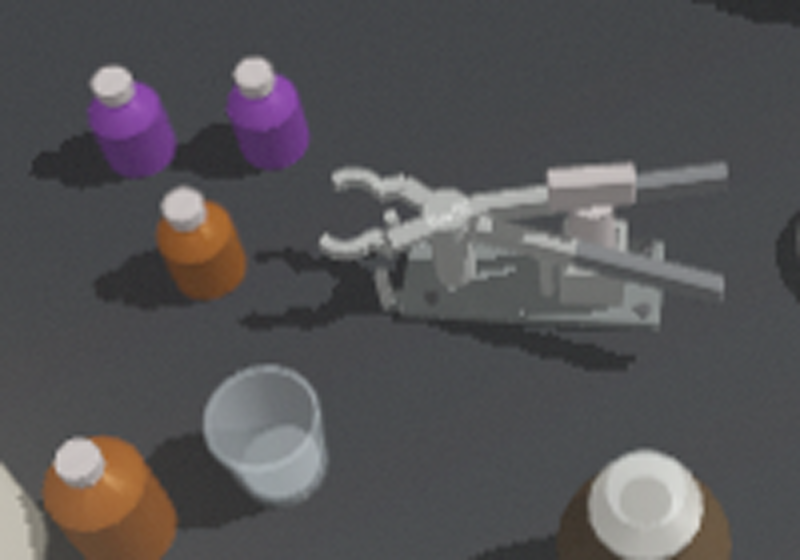

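View pics/c2.png

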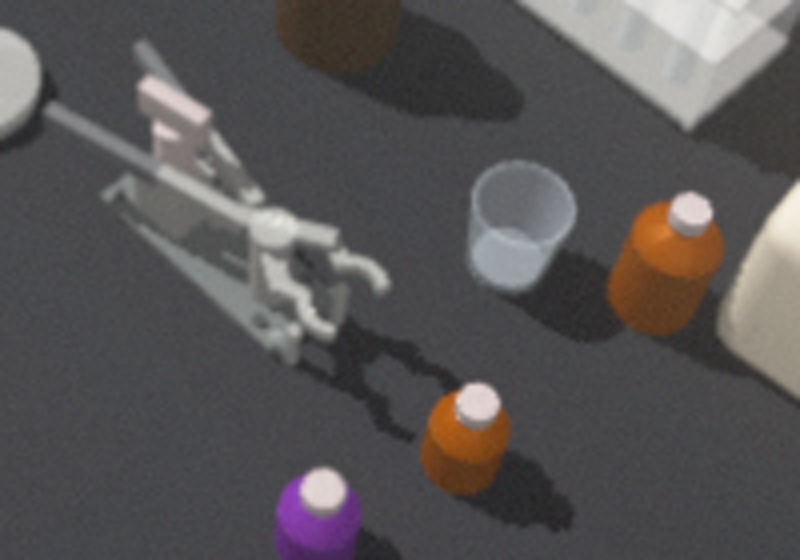

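The crop confirms the small amber bottle with an aluminium cap at scene (206,202) and side (399.5,281). It is smaller than the sealed one, and the other two are purple. The pivot top is at scene (272,202) and side (348,237), and the pin head is at scene (308,196) and side (324,206).

```bash
python3 - <<'E'
from h import *
S=cams.camera_params('scene');D=cams.camera_params('side')
for n,a,b in[('cap',(206,201.8),(399.5,280.8)),('pinhead',(307.75,196.5),(323.8,206)),('pivot',(271.75,202),(348.3,237)),('hend1',(341.2,192.8),(292.5,207)),('hend1b',(341.2,192.8),(315,190.8)),('hend2',(340.5,221.8),(315,190.8))]:
    p,e=two(S,a,D,b);print(n,p.round(4),round(e,4))
print('hend z72',onz(S,341.2,192.8,.076),onz(S,340.5,221.8,.076),onz(D,292.5,207,.076),onz(D,315,190.8,.076))
print('pivot z80',onz(S,271.75,202,.08),onz(D,348.3,237,.08))
print('head top z118/106',onz(S,307.75,196.5,.106),onz(D,323.8,206,.106))
print('cap z72',onz(S,206,201.8,.07),onz(D,399.5,280.8,.07))
for n,u,v,z in[('beaker',230,270,0),('jar',321,303,.0),('dish',379,212,.008),('p1',195,187,.02),('p2',230,186,.02),('tall',190,284,.03)]: print(n,onz(S,u,v,z).round(3))
E
```

```text
cap [ 0.5685 -0.1671  0.0659] 0.004
pinhead [0.5568 0.0601 0.1082] 0.0023
pivot [ 0.5581 -0.0207  0.0735] 0.0046
hend1 [0.5161 0.1293 0.072 ] 0.0038
hend1b [0.5592 0.1161 0.1211] 0.0343
hend2 [0.5896 0.1335 0.0712] 0.0032
hend z72 [0.5174264  0.13083168 0.076     ] [0.59125251 0.13471617 0.076     ] [0.51517176 0.12469538 0.076     ] [0.58767403 0.12860349 0.076     ]
pivot z80 [ 0.56068552 -0.01750805  0.08      ] [ 0.5559508 -0.0256942  0.08     ]
head top z118/106 [0.5546831  0.06083915 0.106     ] [0.55836729 0.06035055 0.106     ]
cap z72 [ 0.56999364 -0.16371484  0.07      ] [ 0.56756483 -0.16981868  0.07      ]
beaker [ 0.695 -0.095  0.   ]
jar [0.746 0.11  0.   ]
dish [0.516 0.224 0.008]
p1 [ 0.502 -0.221  0.02 ]
p2 [ 0.49  -0.137  0.02 ]
tall [ 0.746 -0.162  0.03 ]
```

{"fn": "arm_command", "kwargs": {"rows": [[[85,0.33,-0.52,0,-0.8],[85,0.33,-0.52,0,-0.8],[85,0.33,-0.52,0,-0.8],[85,0.33,-0.52,0,-0.8],[85,0.33,-0.52,0,-0.8],[85,0.33,-0.52,0,-0.8],[85,0.33,-0.52,0,-0.8],[85,0.33,-0.52,0,-0.8],[85,0.33,-0.52,0,-0.8],[85,0.33,-0.52,0,-0.8]]]}}

```text
t: 1.4
eef_pos: [0.358, 0.3421, 0.2313]
tool_rot: [-0.0, 0.427, 0.904, 0.0]
contact_force: [0.8, -0.2, -0.6]
gripper_width: 0.996
grasp_force: 0.0
```

{"fn": "arm_command", "kwargs": {"rows": [[[85,0.33,-0.52,0,-0.8],[85,0.33,-0.52,0,-0.8],[85,0.33,-0.52,0,-0.8],[85,0.33,-0.52,0,-0.8],[85,0.33,-0.52,0,-0.8],[85,0.33,-0.52,0,-0.8],[85,0.33,-0.52,0,-0.8],[85,0.33,-0.52,0,-0.8],[85,0.33,-0.52,0,-0.8],[85,0.33,-0.52,0,-0.8]]]}}

```text
t: 2.65
eef_pos: [0.5554, 0.03, 0.2314]
tool_rot: [-0.0, 0.689, 0.724, 0.0]
contact_force: [0.3, -1.0, 1.1]
gripper_width: 1.0
grasp_force: 0.0
```

```bash
python3 - <<'E'
from h import *
im,P=snap('wrist','w1.png');o=get_obs();print(o['eef_pos'],o['tool_rot'],o['t'],o['q'])
for n,p in[('pin',(.557,.06,.118)),('piv',(.557,-.021,.078)),('cap',(.5685,-.167,.072))]: print(n,proj(P,p))
E
```

```text
[0.55746617 0.02474602 0.23184127] [ 2.02287107e-03  6.92303094e-01  7.21603995e-01 -9.55578171e-05] 2.7 [-0.62533384  0.31324815  0.58134896  1.87047    -0.19710969  1.01295461
  0.07967725]
pin (np.float64(321.0291670686014), np.float64(167.6225089886931))
piv (np.float64(316.88639719884736), np.float64(229.82075369157687))
cap (np.float64(320.17896267939517), np.float64(327.9517214158221))
```

View pics/w1.png

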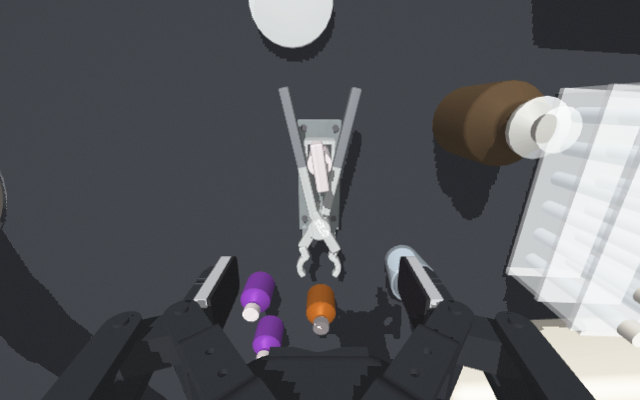

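The wrist view shows the pin head from (316,145) to (323,190), slightly turned. The pivot is at (319,230), the handle ends at (284,89) and (356,89), and the small amber bottle at (321,307) with its cap at (321,327).

```bash
python3 - <<'E'
from h import *
im=cv2.imread('pics/w1.png');P=cams.camera_params('wrist')
piv=onz(P,319.5,229,.08);e=(onz(P,284,89,.076)+onz(P,356,89,.076))/2;print('piv',piv,'ends',e)
c=im[130:205,285:360].astype(int);m=((c[:,:,2]-c[:,:,1])>6)&(c.sum(2)>450);m=m.astype(np.uint8)
for k in sorted(cv2.findContours(m,0,2)[0],key=cv2.contourArea)[-2:]:
    r=cv2.minAreaRect(k+np.array([285,130]));b=cv2.boxPoints(r);print(r);print(np.array([onz(P,*q,.118)for q in b]).round(4))
cv2.imwrite('pics/c3.png',np.hstack([cv2.resize(im[130:250,270:370],None,fx=4,fy=4,interpolation=2),cv2.resize(cv2.cvtColor(m*255,8),None,fx=5,fy=5)[:480].copy() if 0 else cv2.resize(cv2.cvtColor(m*255,8),(400,480),interpolation=0)]))
E
```

```text
piv [ 0.56202265 -0.02499557  0.08      ] ends [0.55604141 0.12422986 0.076     ]
((307.25, 162.75001525878906), (1.4142134189605713, 0.7071067094802856), 45.0)
[[0.5461 0.0585 0.118 ]
 [0.5465 0.059  0.118 ]
 [0.5474 0.0581 0.118 ]
 [0.547  0.0576 0.118 ]]
((321.21697998046875, 165.99058532714844), (50.18790817260742, 20.701745986938477), 79.3803482055664)
[[0.5455 0.076  0.118 ]
 [0.5636 0.0801 0.118 ]
 [0.5748 0.0345 0.118 ]
 [0.5556 0.03   0.118 ]]
```

View pics/c3.png

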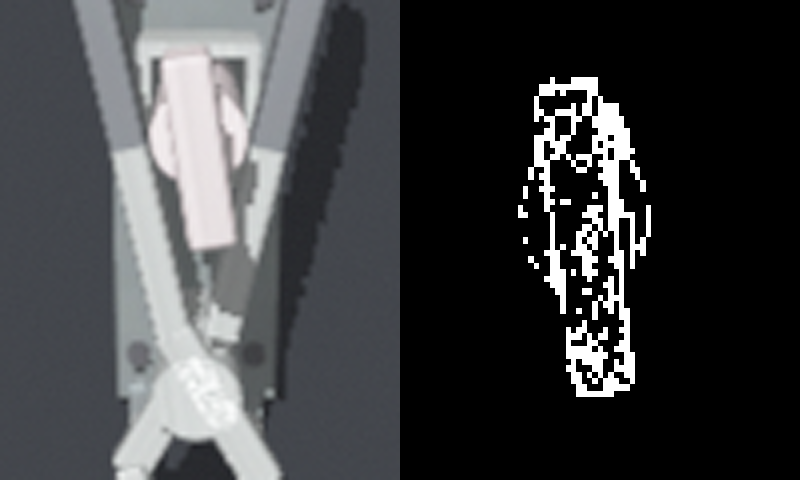

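The crop shows the pin head's top corners at wrist pixels (310.5,143), (322,143), (328.7,191) and (317.5,192), and the shank inside the staple.

```bash
python3 - <<'E'
from h import *
P=cams.camera_params('wrist')
q=np.array([onz(P,*p,.118) for p in[(310.5,144.5),(322,144.5),(328.7,191),(317.5,192)]]);print(q.round(4),q.mean(0))
d=(q[0]+q[1]-q[2]-q[3])/2;print(np.linalg.norm(d),'yaw from +y (ccw+)',np.arctan2(-d[0],d[1]))
R=np.array(get_obs()['tool_rot']);a=R[1:3];ang=2*np.arctan2(a[1],a[0]);print('tool x angle from +y',ang-np.pi/2)
E
```

```text
[[0.5492 0.075  0.118 ]
 [0.5596 0.0755 0.118 ]
 [0.568  0.032  0.118 ]
 [0.5573 0.0306 0.118 ]] [0.55851182 0.05327529 0.118     ]
0.04471724495266239 yaw from +y (ccw+) 0.18641516058394728
tool x angle from +y 0.04144078127837347
```

{"fn": "arm_command", "kwargs": {"rows": [[[50,0,0.1,-0.1,0.6],[50,0,0.2,-0.3,0.6],[50,0,0.2,-0.3,0.6],[50,0,0,-0.3,0],[50,0,0,-0.3,0],[50,0,0,-0.2,0],[50,0,0,0,0],[50,0,0,0,0],[50,0,0,0,0],[50,0,0,0,0]]]}}

```text
t: 3.95
eef_pos: [0.5553, 0.0621, 0.1418]
tool_rot: [0.0, 0.634, 0.773, 0.0]
contact_force: [-0.6, -0.6, 0.3]
gripper_width: 0.589
grasp_force: 0.0
```

{"fn": "arm_command", "kwargs": {"rows": [[[50,0.04,-0.08,-0.2,0],[50,0,0,-0.3,0],[50,0,0,-0.3,0],[50,0,0,-0.1,0],[50,0,0,0,0],[0,0,0,0,0],[0,0,0,0,0],[0,0,0,0,0],[0,0,0,0,0],[0,0,0,0,0]]], "newtons": 50}}

```text
t: 5.2
eef_pos: [0.5579, 0.0573, 0.088]
tool_rot: [0.0, 0.634, 0.773, 0.001]
contact_force: [-1.0, -0.7, 6.5]
gripper_width: 0.264
grasp_force: 49.1
```

{"fn": "arm_command", "kwargs": {"rows": [[[40,0,0,0,0],[40,0,0,0,0],[40,0,0,0.08,0],[40,0,0,0.08,0],[0,0,0,0,0],[0,0,0,0,0],[0,0,0,0,0],[0,0,0,0,0],[0,0,0,0,0],[0,0,0,0,0]]], "newtons": 50}}

```text
t: 6.45
eef_pos: [0.557, 0.0571, 0.0972]
tool_rot: [-0.0, 0.634, 0.773, -0.0]
contact_force: [-2.3, -0.5, 6.2]
gripper_width: 0.128
grasp_force: 49.4
```

```bash
python3 - <<'E'
from h import *
im,P=snap('wrist','w2.png');o=get_obs();print(o['eef_pos'],o['gripper_width'])
cv2.imwrite('pics/w2c.png',cv2.resize(im[140:400,180:460,::-1],None,fx=2.2,fy=2.2))
E
```

```text
[0.55693667 0.05701758 0.09715733] 0.12822810530614656
```

View pics/w2c.png

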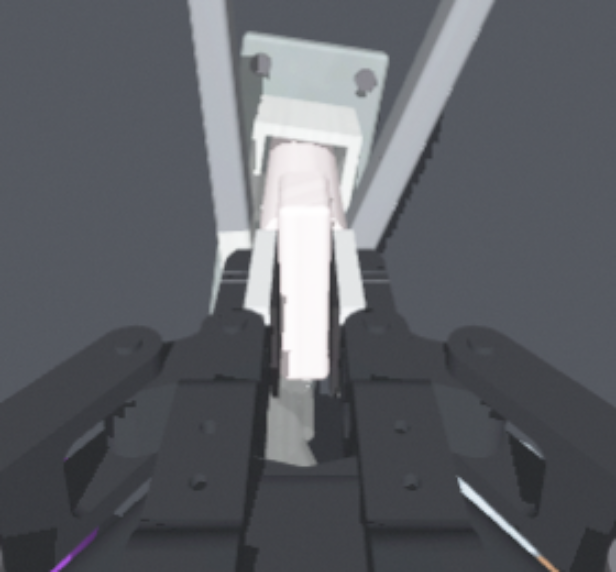

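The fingers hold the head's thickness (about 11 mm), and the shank is still upright in the staple. I'll lift it straight up.

{"fn": "arm_command", "kwargs": {"rows": [[[0,0,0,0.05,0],[0,0,0,0.1,0],[0,0,0,0.15,0],[0,0,0,0.2,0],[0,0,0,0.2,0],[0,0,0,0.2,0],[0,0,0,0.2,0],[0,0,0,0.2,0],[0,0,0,0.2,0],[0,0,0,0,0]]]}}

```text
t: 7.75
eef_pos: [0.5581, 0.0573, 0.188]
tool_rot: [0.001, 0.634, 0.773, 0.001]
contact_force: [-0.6, 0.2, -0.2]
gripper_width: 0.127
grasp_force: 48.7
```

{"fn": "arm_command", "kwargs": {"rows": [[[0,-0.2,-0.02,0,0],[0,-0.3,-0.02,0,0],[0,-0.35,-0.02,0,0],[0,-0.35,-0.02,0,0],[0,-0.35,-0.02,0,0],[0,-0.25,-0.02,0,0],[0,-0.1,0,0,0],[0,0,0,-0.2,0],[0,0,0,-0.2,0],[0,0,0,0,0]]]}}

```text
t: 9.0
eef_pos: [0.4429, 0.0497, 0.1615]
tool_rot: [-0.0, 0.634, 0.773, -0.001]
contact_force: [-0.8, -0.0, -1.6]
gripper_width: 0.127
grasp_force: 48.8
```

```bash
python3 - <<'E'
from h import *
im,P=snap('side','s2.png')
a=cv2.resize(im[150:330,180:430,::-1],None,fx=2.4,fy=2.4)
cv2.imwrite('pics/s2c.png',a)
E
```

```text
(no output)
```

View pics/s2c.png

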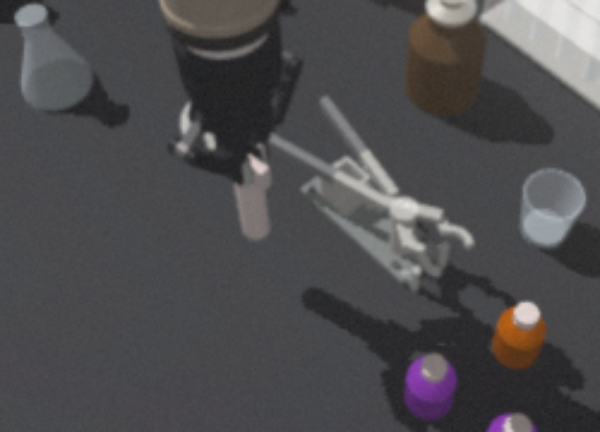

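The side view shows the pin hanging upright from the gripper at crop (252,200), clear of the staple. Next I lower it.

{"fn": "arm_command", "kwargs": {"rows": [[[0,0,0,-0.2,0],[0,0,0,-0.25,0],[0,0,0,-0.25,0],[0,0,0,-0.2,0],[0,0,0,-0.15,0],[0,0,0,-0.1,0],[0,0,0,-0.05,0],[0,0,0,-0.02,0],[0,0,0,0,0],[0,0,0,0,0]]]}}

```text
t: 10.3
eef_pos: [0.4436, 0.0501, 0.0899]
tool_rot: [0.0, 0.634, 0.773, 0.0]
contact_force: [-0.1, 0.6, -1.2]
gripper_width: 0.129
grasp_force: 48.9
```

{"fn": "arm_command", "kwargs": {"rows": [[[0,0,0,-0.02,0],[0,0,0,-0.02,0],[0,0,0,-0.01,0],[0,0,0,-0.01,0],[0,0,0,0,0],[0,0,0,0,0],[0,0,0,0,0],[0,0,0,0,0],[0,0,0,0,0],[0,0,0,0,0]]]}}

```text
t: 11.55
eef_pos: [0.4439, 0.05, 0.0871]
tool_rot: [-0.0, 0.634, 0.773, 0.001]
contact_force: [-4.1, -1.1, 14.8]
gripper_width: 0.126
grasp_force: 51.2
```

{"fn": "arm_command", "kwargs": {"rows": [[[0,0,0,0.02,0],[0,0,0,0,0],[25,0,0,0,0],[40,0,0,0,0],[40,0,0,0,0],[40,0,0,0.15,0],[40,0,0,0.3,0],[40,0,0,0.4,0],[40,0,0,0.5,0],[30,0,0,0.5,0]]]}}

```text
t: 12.8
eef_pos: [0.4433, 0.0498, 0.1997]
tool_rot: [0.0, 0.634, 0.773, 0.0]
contact_force: [0.2, 0.3, 0.6]
gripper_width: 0.35
grasp_force: 0.0
```

```bash
python3 - <<'E'
from h import *
S,SP=snap('scene','s3.png');D,DP=snap('side','d3.png')
cv2.imwrite('pics/c4.png',np.hstack([cv2.resize(S[130:300,160:330,::-1],(400,400),interpolation=2),cv2.resize(D[170:340,250:420,::-1],(400,400),interpolation=2)]))
def amber(im,P,roi):
    h=cv2.cvtColor(im,cv2.COLOR_RGB2HSV);m=cv2.inRange(h,(5,150,80),(20,255,255));m2=np.zeros_like(m);a,b,c,d=roi;m2[b:d,a:c]=m[b:d,a:c];ys,xs=np.nonzero(m2);print(xs.min(),xs.max(),ys.min(),ys.max());return (xs.min()+xs.max())/2,(ys.min()+ys.max())/2
s=amber(S,SP,(190,190,230,235));d=amber(D,DP,(375,265,415,312));print(two(SP,s,DP,d),onz(SP,*s,.025),onz(DP,*d,.025))
E
```

```text
200 220 200 223
385 406 278 302
(array([ 0.56728472, -0.16711156,  0.02259725]), np.float64(0.0017487889039449142)) [ 0.56820361 -0.16545173  0.025     ] [ 0.56664923 -0.16839815  0.025     ]
```

View pics/c4.png

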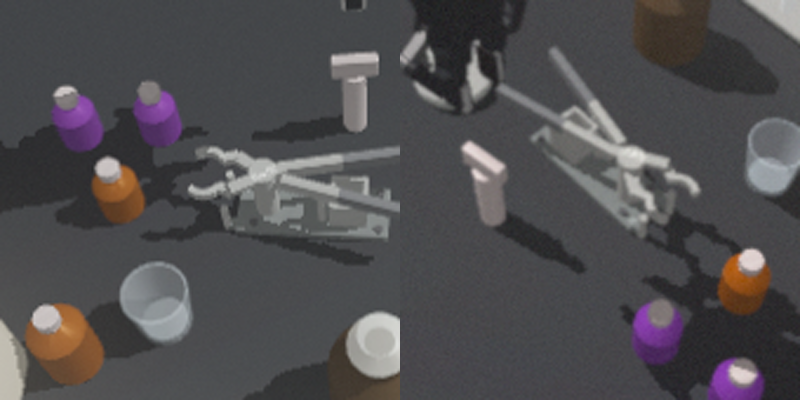

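Scene and side views: the pin stands upright on the bench, clear of the pliers, at scene crop (355,90). Bottle at about (0.567,-0.167). Next I go behind it to push.

{"fn": "arm_command", "kwargs": {"rows": [[[12,0.26,-0.4,0,-0.2],[12,0.26,-0.59,0,-0.24],[12,0.26,-0.59,0,-0.24],[12,0.26,-0.59,0,-0.24],[12,0.26,-0.59,0,-0.24],[12,0.26,-0.59,0,-0.24],[12,0.26,-0.59,0,-0.24],[12,0.24,-0.5,0,-0.2],[12,0,-0.28,0,0],[12,0,0,0,0]]]}}

```text
t: 14.15
eef_pos: [0.5659, -0.2343, 0.198]
tool_rot: [-0.0, 0.69, 0.724, -0.0]
contact_force: [-0.4, 0.6, 0.5]
gripper_width: 0.143
grasp_force: 0.0
```

```bash
python3 - <<'E'
from h import *
S=cams.camera_params('scene');D=cams.camera_params('side')
print('jaw tips',onz(S,240.75,210.75,.068),onz(S,245,195,.068))
o=get_obs();print(o['eef_pos'],o['tool_rot'])
E
```

```text
jaw tips [ 0.5830046  -0.08320477  0.068     ] [ 0.54165016 -0.08231743  0.068     ]
[ 0.5658657  -0.23426325  0.19797707] [-3.45637804e-04  6.90087731e-01  7.23725496e-01 -4.58578963e-04]
```

{"fn": "arm_command", "kwargs": {"rows": [[[12,0.02,0,-0.3,0],[12,0,0,-0.4,0],[12,0,0,-0.5,0],[12,0,0,-0.5,0],[12,0,0,-0.5,0],[12,0,0,-0.4,0],[12,0,0,-0.3,0],[12,0,0,-0.12,0],[12,0,0,0,0],[12,0,0,0,0]]]}}

```text
t: 15.4
eef_pos: [0.5688, -0.2334, 0.0179]
tool_rot: [0.001, 0.689, 0.724, 0.0]
contact_force: [0.2, 0.3, -0.5]
gripper_width: 0.14
grasp_force: 0.0
```

{"fn": "arm_command", "kwargs": {"rows": [[[12,0,0.15,0,0],[12,0,0.15,0,0],[12,-0.01,0.08,0,0],[12,-0.01,0.08,0,0],[12,0,0.08,0,0],[12,-0.01,0.08,0,0],[12,0,0.08,0,0],[12,-0.01,0.08,0,0],[12,-0.01,0.08,0,0],[12,0,0.08,0,0]]]}}

```text
t: 16.65
eef_pos: [0.5651, -0.1765, 0.0171]
tool_rot: [0.0, 0.689, 0.724, -0.0]
contact_force: [0.2, -0.3, -0.1]
gripper_width: 0.142
grasp_force: 0.5
```

{"fn": "arm_command", "kwargs": {"rows": [[[12,-0.01,0.08,0,0],[12,0,0.08,0,0],[12,-0.01,0.08,0,0],[12,0,0.08,0,0],[12,-0.01,0.08,0,0],[12,0,0.08,0,0],[12,-0.01,0.08,0,0],[12,0,0.08,0,0],[12,0,0.08,0,0],[12,0,0,0,0]]]}}

```text
t: 17.9
eef_pos: [0.5628, -0.1328, 0.017]
tool_rot: [-0.0, 0.689, 0.725, 0.0]
contact_force: [-0.2, -0.4, 0.1]
gripper_width: 0.138
grasp_force: 0.0
```

```bash
python3 - <<'E'
from h import *
S,SP=snap('scene','s4.png');D,DP=snap('side','d4.png');W,WP=snap('wrist','w4.png')
cv2.imwrite('pics/c5.png',np.hstack([cv2.resize(S[150:270,190:310,::-1],(400,400),interpolation=2),cv2.resize(D[200:320,310:430,::-1],(400,400),interpolation=2)]))
print(get_obs()['eef_pos'])
E
```

```text
[ 0.56275216 -0.13341091  0.0170491 ]
```

View pics/c5.png

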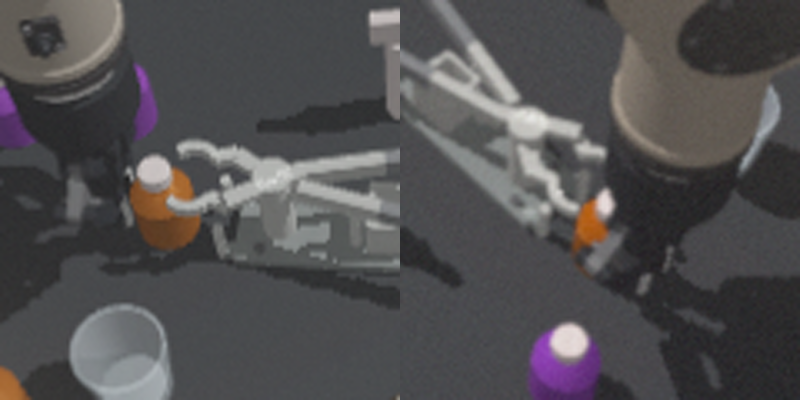

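The bottle stands upright with its cap at scene (236,201.6), heading midway between the jaw tips (245,195) and (241,211). From here I measure by numbers only.

```bash
cat > cap.py <<'E'
from h import *
def run(f):
    S,P=snap('scene',f)
    h=cv2.cvtColor(S,cv2.COLOR_RGB2HSV);m=cv2.inRange(h,(5,150,60),(20,255,255))
    m[:, :190]=0;m[:,290:]=0;m[:180]=0;m[240:]=0
    ys,xs=np.nonzero(m);print('amber px',xs.min(),xs.max(),ys.min(),ys.max(),'base',onz(P,(xs.min()+xs.max())/2,ys.max()-4,.003).round(4),'left/right z.025',onz(P,xs.min(),(ys.max()+ys.min())/2,.025).round(4),onz(P,xs.max(),(ys.max()+ys.min())/2,.025).round(4))
E
python3 - <<'E'
from h import *
P=cams.camera_params('scene');print('cap',onz(P,236.2,201.6,.07));import cap;cap.run('s5.png')
E
```

```text
cap [ 0.56214612 -0.09751847  0.07      ]
amber px 229 249 201 223 base [ 0.5684 -0.1009  0.003 ] left/right z.025 [ 0.5647 -0.1215  0.025 ] [ 0.5596 -0.0757  0.025 ]
```

{"fn": "arm_command", "kwargs": {"rows": [[[12,0,0.05,0,0],[12,0,0.05,0,0],[12,0,0.05,0,0],[12,0,0.05,0,0],[12,0,0.05,0,0],[12,0,0.03,0,0],[12,0,0.02,0,0],[12,0,0.02,0,0],[12,0,0,0,0],[12,0,0,0,0]]]}}

```text
t: 19.35
eef_pos: [0.5628, -0.1142, 0.0171]
tool_rot: [-0.0, 0.689, 0.725, 0.0]
contact_force: [0.1, -0.2, -0.4]
gripper_width: 0.139
grasp_force: 0.1
```

{"fn": "arm_command", "kwargs": {"rows": [[[12,0,0.02,0,0],[12,0,0.02,0,0],[12,0,0.02,0,0],[12,0,0.02,0,0],[12,0,0,0,0],[12,0,0,0,0],[12,0,0,0,0],[12,0,0,0,0],[12,0,0,0,0],[12,0,0,0,0]]]}}

```text
t: 20.6
eef_pos: [0.5628, -0.1096, 0.0171]
tool_rot: [-0.0, 0.689, 0.724, 0.0]
contact_force: [-0.5, 0.5, -0.2]
gripper_width: 0.145
grasp_force: 0.0
```

```bash
python3 -c "import cap;cap.run('s6.png')"
```

```text
amber px 239 259 202 224 base [ 0.5685 -0.0771  0.003 ] left/right z.025 [ 0.5648 -0.0981  0.025 ] [ 0.5597 -0.0524  0.025 ]
```

{"fn": "arm_command", "kwargs": {"rows": [[[12,0,0.015,0,0],[12,0,0.015,0,0],[12,0,0.015,0,0],[12,0,0.015,0,0],[12,0,0,0,0],[12,0,0,0,0],[12,0,0,0,0],[12,0,0,0,0],[12,0,0,0,0],[12,0,0,0,0]]]}}

```text
t: 21.9
eef_pos: [0.5629, -0.108, 0.0173]
tool_rot: [0.001, 0.69, 0.724, -0.001]
contact_force: [0.7, -5.6, 0.1]
gripper_width: 0.142
grasp_force: 2.8
```

Contact with the posts shows as 5.6 N in y. Backing off.

{"fn": "arm_command", "kwargs": {"rows": [[[12,0,-0.05,0,0],[12,0,-0.1,0,0],[12,0,-0.3,0,0],[12,0,-0.4,0,0],[12,0,-0.2,0.2,0],[12,0,0,0.5,0],[12,0,0,0.7,0],[12,0,0,0.8,0],[40,0,0,0.5,0],[85,0,0,0.3,0]]]}}

```text
t: 23.15
eef_pos: [0.5632, -0.1695, 0.1994]
tool_rot: [0.001, 0.689, 0.724, 0.001]
contact_force: [-0.0, 0.1, -1.3]
gripper_width: 0.559
grasp_force: 0.0
```

```bash
python3 - <<'E'
import cap;from h import *
cap.run('s7.png');o=get_obs();print(o['eef_pos'],o['t'])
# side view amber/cap
D,P=snap('side','d7.png');h=cv2.cvtColor(D,cv2.COLOR_RGB2HSV);m=cv2.inRange(h,(5,150,60),(20,255,255));m[:,:330]=0;m[:,425:]=0;m[:200]=0;m[320:]=0
ys,xs=np.nonzero(m);print(xs.min(),xs.max(),ys.min(),ys.max())
for b in[(.561,-.077),(.5615,-.080)]:
  print([tuple(np.round(proj(P,(b[0],b[1],z)))) for z in(0,.025,.07)], [tuple(np.round(proj(cams.camera_params('scene'),(b[0],b[1],z)))) for z in(0,.025,.07)])
E
```

```text
amber px 240 259 202 224 base [ 0.5683 -0.0759  0.003 ] left/right z.025 [ 0.5645 -0.0958  0.025 ] [ 0.5597 -0.0524  0.025 ]
[ 0.56402937 -0.16974448  0.20073477] 23.2
355 373 253 276
[(np.float64(363.0), np.float64(269.0)), (np.float64(364.0), np.float64(263.0)), (np.float64(366.0), np.float64(253.0))] [(np.float64(250.0), np.float64(218.0)), (np.float64(248.0), np.float64(212.0)), (np.float64(245.0), np.float64(202.0))]
[(np.float64(364.0), np.float64(269.0)), (np.float64(365.0), np.float64(264.0)), (np.float64(367.0), np.float64(254.0))] [(np.float64(249.0), np.float64(218.0)), (np.float64(247.0), np.float64(213.0)), (np.float64(244.0), np.float64(202.0))]
```

{"fn": "arm_command", "kwargs": {"rows": [[[85,-0.02,0.4,0,0],[85,-0.02,0.6,0,0],[85,-0.02,0.7,0,0],[85,-0.02,0.7,0,0],[85,-0.02,0.7,0,0],[85,-0.02,0.6,0,0],[85,-0.01,0.5,0,0],[85,0,0.25,0,0],[85,0,0,0,0],[85,0,0,0,0]]]}}

```text
t: 24.5
eef_pos: [0.5549, 0.0962, 0.1969]
tool_rot: [0.0, 0.69, 0.724, -0.0]
contact_force: [-0.2, 0.3, 0.3]
gripper_width: 1.002
grasp_force: 0.0
```

```bash
python3 - <<'E'
from h import *
o=get_obs();print(o['eef_pos'],o['tool_rot'],o['gripper_width'])
im,P=snap('wrist','w8.png');g=cv2.cvtColor(im,7)
# intensity profile along sleeves row: project grip line
for y in(.10,.115,.125):
  u=[proj(P,(x,y,.076)) for x in(.500,.615)];n=116
  pr=[int(g[int(round(u[0][1]+(u[1][1]-u[0][1])*i/115)),int(round(u[0][0]+(u[1][0]-u[0][0])*i/115))]) for i in range(0,116,2)]
  print(y,np.round(u,0).tolist(),pr)
E
```

```text
[0.55492945 0.09621093 0.19686322] [ 1.89136056e-04  6.90031499e-01  7.23779165e-01 -4.63927637e-04] 1.0017003444655277
0.1 [[262.0, 190.0], [379.0, 195.0]] [73, 73, 74, 73, 73, 73, 73, 73, 72, 73, 144, 155, 155, 156, 150, 81, 82, 93, 92, 93, 162, 162, 162, 162, 162, 163, 160, 160, 160, 162, 160, 160, 160, 162, 161, 161, 161, 161, 131, 112, 153, 156, 155, 154, 115, 44, 44, 43, 44, 73, 74, 73, 73, 73, 74, 73, 74, 74]
0.115 [[262.0, 175.0], [381.0, 180.0]] [74, 73, 73, 73, 75, 73, 73, 75, 149, 155, 155, 156, 149, 85, 73, 73, 102, 120, 121, 121, 162, 157, 156, 153, 153, 152, 152, 152, 153, 152, 167, 165, 165, 165, 167, 167, 168, 168, 115, 72, 99, 156, 156, 155, 154, 127, 73, 74, 74, 74, 74, 73, 73, 73, 74, 74, 74, 74]
0.125 [[261.0, 164.0], [382.0, 170.0]] [72, 74, 74, 73, 72, 73, 117, 156, 156, 156, 157, 128, 76, 74, 73, 74, 73, 73, 73, 73, 72, 74, 74, 74, 73, 73, 73, 73, 74, 73, 73, 73, 74, 73, 72, 72, 72, 72, 74, 74, 75, 101, 149, 157, 155, 154, 116, 74, 74, 75, 72, 73, 75, 73, 72, 75, 73, 73]
```

{"fn": "arm_command", "kwargs": {"rows": [[[85,-0.01,0.03,-0.3,0],[85,0,0,-0.4,0],[85,0,0,-0.4,0],[85,0,0,-0.3,0],[85,0,0,-0.3,0],[85,0,0,-0.3,0],[85,0,0,-0.3,0],[85,0,0,-0.2,0],[85,0,0,-0.05,0],[85,0,0,0,0]]]}}

```text
t: 25.8
eef_pos: [0.5546, 0.0998, 0.0442]
tool_rot: [0.0, 0.689, 0.724, 0.0]
contact_force: [0.3, 0.9, 0.9]
gripper_width: 0.994
grasp_force: 0.0
```

Clear of the sleeves. Next, the squeeze.

{"fn": "arm_command", "kwargs": {"rows": [[[70,0,0,0,0],[64,0,0,0,0],[58,0,0,0,0],[52,0,0,0,0],[46,0,0,0,0],[40,0,0,0,0],[36,0,0,0,0],[32,0,0,0,0],[28,0,0,0,0],[28,0,0,0,0]]], "newtons": 60}}

```text
t: 27.05
eef_pos: [0.5535, 0.1, 0.0446]
tool_rot: [-0.001, 0.689, 0.724, -0.0]
contact_force: [-6.8, 0.7, 10.1]
gripper_width: 0.387
grasp_force: 58.5
```

{"fn": "arm_command", "kwargs": {"rows": [[[28,0,0,0,0],[28,0,0,0,0],[28,0,0,0,0],[45,0,0,0,0],[60,0,0,0,0],[80,0,0,0,0],[85,0,0,0,0],[85,0,0,0.2,0],[85,0,0,0.5,0],[85,0,0,0.6,0]]]}}

```text
t: 28.3
eef_pos: [0.5541, 0.0996, 0.1233]
tool_rot: [-0.0, 0.689, 0.724, -0.0]
contact_force: [0.0, 0.4, 0.7]
gripper_width: 0.995
grasp_force: 0.0
```

{"fn": "arm_command", "kwargs": {"rows": [[[85,0,0,0.6,0],[85,0,0,0.6,0],[85,0,0,0.3,0],[85,0,0,0,0],[85,0,0,0,0],[85,0,0,0,0],[85,0,0,0,0],[85,0,0,0,0],[85,0,0,0,0],[85,0,0,0,0]]]}}

```text
t: 29.55
eef_pos: [0.5544, 0.0998, 0.2121]
tool_rot: [-0.0, 0.689, 0.724, -0.0]
contact_force: [-0.6, 0.8, 0.5]
gripper_width: 0.997
grasp_force: 0.0
```

```bash
python3 - <<'E'
from h import *
import cap
o=get_obs();print(o['eef_pos'],o['t'],o['contact_force'])
im,P=snap('wrist','w9.png');g=cv2.cvtColor(im,7)
for y in(.10,.115,.125):
  u=[proj(P,(x,y,.076)) for x in(.500,.615)]
  pr=[int(g[int(round(u[0][1]+(u[1][1]-u[0][1])*i/115)),int(round(u[0][0]+(u[1][0]-u[0][0])*i/115))]) for i in range(0,116,2)]
  print(y,pr)
cap.run('s9.png')
D=cv2.cvtColor(cams.read_camera('side'),cv2.COLOR_RGB2HSV);m=cv2.inRange(D,(5,150,60),(20,255,255));m[:,:330]=0;m[:,425:]=0;m[:200]=0;m[320:]=0
ys,xs=np.nonzero(m);print(xs.min(),xs.max(),ys.min(),ys.max())
a=cv2.imread('pics/s7.png');b=cv2.imread('pics/s9.png')
P=cams.camera_params('scene');print('pin head now?',proj(P,(.4436,.05,.096)),b[int(proj(P,(.4436,.05,.096))[1]),int(proj(P,(.4436,.05,.096))[0])])
E
```

```text
[0.55439229 0.09983315 0.21208452] 29.55 [-0.62947759  0.77693085  0.50646129]
0.1 [71, 70, 71, 71, 71, 72, 72, 71, 72, 72, 71, 72, 71, 71, 72, 71, 134, 157, 147, 150, 152, 152, 152, 143, 95, 93, 90, 92, 91, 157, 136, 150, 152, 152, 152, 120, 91, 91, 87, 42, 43, 57, 72, 72, 72, 72, 71, 71, 71, 71, 72, 72, 72, 72, 72, 72, 72, 71]
0.115 [71, 71, 72, 72, 73, 72, 71, 72, 72, 71, 71, 71, 71, 71, 72, 71, 91, 117, 148, 153, 151, 152, 136, 128, 146, 144, 142, 143, 142, 142, 149, 139, 153, 151, 152, 142, 146, 165, 122, 71, 72, 71, 71, 71, 72, 72, 71, 71, 72, 72, 72, 71, 72, 71, 70, 72, 71, 72]
0.125 [73, 73, 72, 73, 72, 72, 72, 71, 72, 71, 70, 73, 72, 71, 73, 73, 70, 107, 151, 151, 153, 152, 107, 72, 72, 71, 72, 72, 71, 72, 70, 110, 152, 153, 152, 153, 107, 73, 73, 73, 71, 72, 72, 72, 72, 71, 71, 72, 70, 70, 72, 72, 72, 71, 71, 71, 71, 71]
amber px 240 259 202 224 base [ 0.5683 -0.0759  0.003 ] left/right z.025 [ 0.5645 -0.0958  0.025 ] [ 0.5597 -0.0524  0.025 ]
355 373 257 276
pin head now? (np.float64(308.83462896149774), np.float64(158.00378257395425)) [116 117 121]
```

```bash
python3 -c "from station import job;print(job.hand_in())"
```

```text
the job is handed in; nothing more can be done
None
```

The job is handed in at about 30 s: the pin stands on the bench clear of the pliers, the small amber bottle rests against the stop posts, and the handles have stayed shut at about 34 mm since I let go.

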